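# Snap the stopper cap onto the pantry bottle and keep it pressed

### The arm

A 7-joint arm with a two-finger parallel gripper is mounted at the origin on the work surface. World frame = base frame: x ahead of the robot, y to its left, z up, the work surface at z = 0. Lengths are in m, angles in rad, forces in N, time in s.
With the tool pointing down it reaches from about 0.425 to 0.925 m from the base axis. Payload 6.8 kg.
Tool frame: the origin (TCP) lies at the very end of the fingers, on their centre line; the grasp point (between the pads) lies 19 mm behind it; z points along the fingers, y is the line along which they close (so a half turn about z gives the same grasp; the last joint's range is limited). The gripper opens to 85 mm and grips with 20 to 120 N. Pads are 22 mm wide; open, the fingers measure 114 mm over their backs; the gripper's body (76 mm by 85 mm) begins 54 mm behind the grasp point. The pads swing forward as they close: fully open they stand 13 mm farther back than shut.
Start: joints at [-1.216, 0.477, 0.022, 1.555, -0.011, 1.109, -0.083], TCP at [0.301, 0.604, 0.231] pointing down, gripper open.
Joint ranges: [-2.96, 2.96], [-0.34, 2.1], [-1.41, 1.46], [0.24, 2.44], [-1.37, 4.51], [0.17, 1.92], [-2.96, 2.96]. Speed limits (rad/s): [2.39, 2.39, 3.14, 3.14, 3.14, 3.14, 3.14].

### API

Orientations are given as a rotation vector (axis times angle).
In Python, from bench import r gives the robot as it stands.
- The arm moves only by the tool play_rows, never from a script. Its argument "targets" is text: rows parted by semicolons, each of 5 numbers parted by spaces: the closure, from -1 (fully open) to 1 (shut), then the shift along the tool's x, y, z in m, then the turn about the tool's z in rad. In form: gripper dx dy dz spin; .... A call has 1 to 8 rows; each row is the pose to reach, as a shift and turn from the pose commanded when the call began, along the tool's axes at that moment; what a row does not reach only later rows make up. A row lasts 1/12 s, in which the tool goes at most 41.7 mm and 7.16 degrees, less where a joint would pass 70% of its speed; a pose out of reach is approached as far as the arm can. A call with a gripper value outside its range is refused whole. The fingers move at their own pace and stop on an object; "squeeze" is the grip in N (left out, the last holds). Time passes only in rows, so rows that repeat a pose let the fingers close. It gives the time, the measured TCP pose, the force, the opening and the grip force at its end, in the units of the state.
- r.get_obs(): the state, without advancing time (a new reading comes with each control period).
- r.grab_frame(name): name is "scene" or "top"; returns the picture (400x640x3 uint8, red, green, blue); there is no depth.
- r.camera_info(name): a dict with "fov_y" (degrees; the focal length in pixels is half the picture's height over the tangent of half this angle, whatever the lens; pixels are square), "cx", "cy" (the principal point, pixels), "k1" (the pictures are not rectified: a ray, as slopes to the right and down, at radius r is drawn at 1 + k1 r^2 times it, then the intrinsics apply), "position" and "rotation" of the camera in the world. Camera axes: x right, y down, z forward; pixel columns grow to the right and rows downward; lengths in m; the calibration is good to about 2 mm. A picture is of the moment at which its call begins. camera_info takes no time and is no camera call.
- r.hand_in(): hands the job in; it is judged then, once.
The state is a dict: "clock": time; "joints": joint angles; "qvel": joint speeds; "tau": joint torques, N m; "tcp_pos": TCP position; "orientation": TCP orientation; "contact_force": force on the tool from outside, world axes, zero at the start; "moment": the same for the moment, N m; "grip_width": finger opening in m; "gripper_force": force on a finger pad.
Only numpy, scipy, OpenCV 4.12 (cv2) and the standard library are available. Lean on these libraries where they do the work, as an engineer would, in place of code of your own. Each camera call takes 0.05 s, during which the arm holds its last target. There are 200 camera calls.

### The job

Lift the loose lid off the storage dish by its knob and set it aside flat on the counter, right way up and clear of the dish. Then take the snap cap out of the dish, put it over the bottle's neck and press it straight down until it clicks past the catches, and keep pressing firmly so that the sealing ring under it stays squeezed. Finish while still holding the cap pressed down, and leave the other jars and pots as they stand.

Things in the scene. Friction and masses are not known exactly. Their poses are not given: they have to be found in the camera images.
- dish: Round white stoneware storage dish, outside diameter 144 mm, 58 mm high to its rim, wall 4 mm, inner floor 6 mm above the counter; it stands firm and does not move. Origin at the centre of its underside, z up. Covered by the lid at the start, the cap stands inside.
- lid: Loose round pale wooden lid, 0.16 kg, on the dish's rim. Origin: centre of its underside, z up. Plug of 128 mm diameter z 0 to 5 mm, disc of 148 mm diameter z 5 to 12 mm, round knob: 20 mm diameter from z 12 mm, 26 mm diameter from z 22 to its top at z 46 mm. On the dish its origin is 53 mm above the counter; flat on the counter, 0.
- lid_knob (a point): Centre of the lid's knob at a height to grip it, 34 mm above the lid's origin, on its axis.
- cap: Round snap cap, 41 mm diameter, 40 mm tall, 60 g: hollow steel skirt (lower 24 mm, inner diameter 35 mm) under a solid wooden top. Origin: centre of the open mouth, z up. A bead 5 mm above the mouth narrows it to 29 mm. At first it stands upright, mouth down, on the dish's inner floor, up to 15 mm off its centre. Grip it by its sides.
- cap_top (a point): Centre of the cap's top face, 40 mm above its origin.
- bottle: Green glass bottle, 70 mm diameter, in a square bamboo block (96 mm side, 30 mm high); fixed. Narrows above 85 mm to a steel neck of 25 mm diameter, its tip chamfered to 17 mm at 132 mm above the counter. Four round spring catches stick out to 17 mm from the neck's axis, 122 mm above the counter. Origin: centre of the block's underside, z up.
- neck (a point): Point on the neck's axis at the upper face of the free sealing ring, 112 mm above the counter, z up. As the cap is pressed down, its bead meets the catches with its mouth 9.4 mm above this point; resistance peaks at about 7 to 12 N 1 to 2 mm farther down, drops to nothing near 4.8 mm (the click), then the catches pull the cap down; its mouth meets the sealing ring at 0.
- neck_tip (a point): Centre of the top of the bottle's neck, 132 mm above the counter, 20 mm above point neck.
- seal (a joint): Squeeze of the black rubber sealing ring (46 mm diameter) round the foot of the bottle's neck, in m: 0 when free, 0.004 when fully squeezed (a hard stop); a spring of 3 N per mm. The mouth of the clicked cap pushes it down.
- spice_jar: Bystander: small amber jar with a steel cap, 44 mm diameter, 95 mm tall, loose. Origin at the centre of its underside.
- preserve_jar: Bystander: clear glass jar with a wooden cap, 68 mm diameter, 90 mm tall, loose. Origin at the centre of its underside.
- honey_pot: Bystander: terracotta pot with a wooden cap, 72 mm diameter, 76 mm tall, loose. Origin at the centre of its underside.
There are look-alikes about, which are no part of the job. Leave any green or turquoise look-alike of the lid alone.

How it is judged:
On the way, in this order (a step that is already met when the one before it is completed fails the run):
1. the lid lies flat on the counter, right way up, let go and clear of the dish (height (world z) of lid below 0.01 m and angle between lid's own z axis and vertical below 0.08 rad and horizontal distance between lid and dish above 0.143 m and contact force between lid and the arm below 0.2 N and contact force between lid and the fingers below 0.2 N and linear speed of lid below 0.02 m/s), for 0.2 s.
2. the cap is held clear above the dish's rim (height (world z) of cap above 0.07 m and contact force between cap and the fingers above 1 N), for 0.2 s.
3. the cap has clicked down over the catches (z of cap in the frame of neck between -0.008 and 0.002 m and horizontal distance between cap and neck below 0.004 m and angle between cap's own z axis and vertical below 0.12 rad), for 0.1 s.
At the end, for the whole second after the job is handed in: Cap clicked home on the neck (within 4 mm of its axis, tilt under 0.12 rad), fingers still on it with over 2 N, sealing ring squeezed over 1 mm (3 N); lid flat on the counter, right way up, its centre over 143 mm from the dish's (z of cap in the frame of neck between -0.008 and 0.0005 m and horizontal distance between cap and neck below 0.004 m and angle between cap's own z axis and vertical below 0.12 rad and value of joint seal above 0.001 m and contact force between cap and the fingers above 2 N and height (world z) of lid below 0.01 m and angle between lid's own z axis and vertical below 0.08 rad and horizontal distance between lid and dish above 0.143 m); the arm keeps its last pose, push and grip.
It fails at once if the lid is tipped over (angle between lid's own z axis and vertical above 0.6 rad).
It fails at once if a bystander is moved or tipped (distance of any of spice_jar, preserve_jar, honey_pot from where it was at the start of the episode above 0.025 m or angle between any of spice_jar, preserve_jar, honey_pot's own z axis and vertical above 0.3 rad).
It also fails if it takes over 58 s, if anything falls off the work surface, if the arm or the gripper's body presses on something with over 40 N, if the wrist force passes 120 N, or if a joint passes its speed limit or range.

## Working session

There is one attempt and no reset: what is moved stays moved. The work goes in short steps, Python scripts to look and compute and a tool call to move; the robot and the scene stay as the last step left them, time stands still between calls to the robot, and variables do not carry over. Pictures are saved under pics/ and viewed, at most 10 in all, crops included, and the job is handed in when it is done.

Besides the shell and the picture viewer there is one more tool, called after "Request:" by a JSON object that holds its "name" and its "arguments". play_rows: Moves the arm, as the interface text tells. Its arguments: {"type":"object","properties":{"targets":{"type":"string"},"squeeze":{"type":"number"}},"required":["targets"]}

```bash
mkdir -p pics; cat > h.py <<'E'
import numpy as np, cv2
from bench import r
def cam(n):
    c=r.camera_info(n); f=200/np.tan(np.radians(c['fov_y'])/2)
    R=np.array(c['rotation'],float)
    if R.shape!=(3,3): print('rot',R)
    return f,c['cx'],c['cy'],c['k1'],np.array(c['position']),R
def ray(n,u,v):
    f,cx,cy,k,p,R=cam(n)
    K=np.array([[f,0,cx],[0,f,cy],[0,0,1]])
    s=cv2.undistortPoints(np.array([[[u,v]]],float),K,np.array([k,0,0,0.]))[0,0]
    return p,R@np.array([s[0],s[1],1])
def plane(n,u,v,z):
    p,d=ray(n,u,v); return p+d*(z-p[2])/d[2]
def proj(n,P):
    f,cx,cy,k,p,R=cam(n); q=R.T@(np.array(P)-p); s=q[:2]/q[2]; s=s*(1+k*(s@s)); return s*f+[cx,cy]
def save(n,name):
    i=r.grab_frame(n); cv2.imwrite('pics/'+name,i[:,:,::-1]); return i
E
python3 - <<'E'
from h import *
for n in ['scene','top']:
    print(r.camera_info(n)); save(n,n+'0.png')
print(r.get_obs())
E
```

```text
{'fov_y': 43.151366321191354, 'cx': 319.1067851421508, 'cy': 204.96590686677996, 'k1': -0.12307189718752123, 'position': array([1.36303365, 0.49596193, 1.34533451]), 'rotation': array([-1.31393762, -2.37904489,  0.78656388])}
{'fov_y': 48.649028873128835, 'cx': 318.2545034213287, 'cy': 197.32410342106482, 'k1': 0.0019444149466095555, 'position': array([ 0.29754216, -0.00654617,  1.27466533]), 'rotation': array([-2.15741709,  2.0297242 , -0.24105017])}
{'clock': 0.1, 'joints': array([-1.21609806,  0.47770982,  0.02235608,  1.5563501 , -0.01154659,
        1.10929243, -0.0830946 ]), 'qvel': array([ 5.46531276e-05, -3.23001604e-03,  1.51890315e-04, -1.81307787e-03,
        2.92885074e-04,  4.90969159e-04, -4.09526408e-04]), 'tau': array([ 5.17179622e-03, -5.97762144e+01,  1.61380872e+00, -2.81955332e+01,
        1.28315089e-02,  5.03688992e-03, -9.80590926e-06]), 'tcp_pos': array([0.30112388, 0.60351622, 0.23042934]), 'orientation': array([-7.20435183e-01, -3.05756914e+00,  2.52183360e-03]), 'contact_force': array([ 0.78183976, -1.2470836 ,  0.57008723]), 'moment': array([0.02221505, 0.01617681, 0.04924824]), 'gripper_force': 0.0, 'grip_width': 0.08571615967539735}
```

View pics/scene0.png

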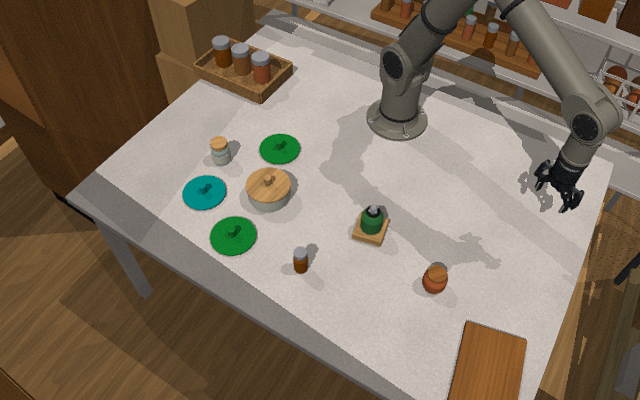

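View pics/top0.png

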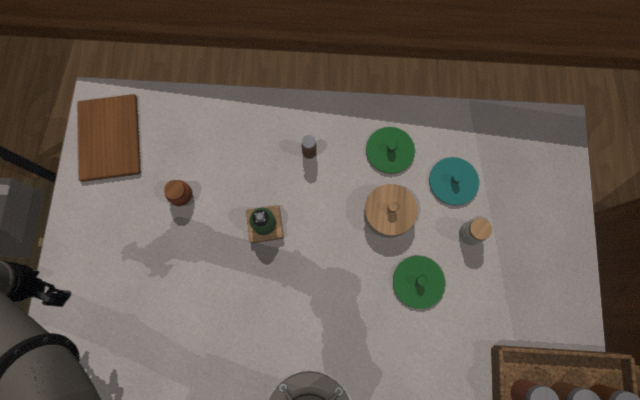

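The scene view shows the lidded dish at about (268,188) with green and turquoise look-alikes around it, and the bottle at (371,225). In the top view the lid is at (391,210), the bottle at (263,222), the amber jar at (309,147), the glass jar at (476,231) and the pot at (178,192).

```bash
sed -i "s/    if R.shape.*/    if R.shape!=(3,3): R=cv2.Rodrigues(R)[0]/" h.py
cat > m.py <<'E'
from h import *
def tan(i,roi):
    x,y,w,h=roi; hs=cv2.cvtColor(i,cv2.COLOR_RGB2HSV); m=cv2.inRange(hs,(8,75,60),(24,255,255))
    k=np.zeros_like(m); k[y:y+h,x:x+w]=m[y:y+h,x:x+w]
    k=cv2.morphologyEx(k,cv2.MORPH_OPEN,np.ones((2,2)))
    c=max(cv2.findContours(k,cv2.RETR_EXTERNAL,cv2.CHAIN_APPROX_NONE)[0],key=cv2.contourArea)
    return c
E
python3 - <<'E'
from m import *
t=cv2.imread('pics/top0.png')[:,:,::-1].copy(); s=cv2.imread('pics/scene0.png')[:,:,::-1].copy()
for n,i,roi in [('top',t,(355,175,75,70)),('scene',s,(240,160,58,55))]:
    c=cv2.convexHull(tan(i,roi)); 
    P=np.array([plane(n,*p[0],.065)[:2] for p in c]); (x,y),rad=cv2.minEnclosingCircle(P.astype(np.float32))
    print(n,'lid pix',cv2.boundingRect(c),'center',x,y,rad)
for n,d in {'top':[('spice',309,140,.095),('glassjar',480,229,.09),('pot',178,190,.076),('green1',390,150,.01),('turq',454,181,.01),('green2',419,281,.01),('knob',393,207,.099),('tip',260,216,.132),('block',265,224,.03)],'scene':[('spice',300,252,.095),('glassjar',219,142,.09),('pot',437,269,.076),('knob',268,179,.099),('tip',373,208,.132),('green1',233,236,.01)]}.items():
    for a,u,v,z in d: print(n,a,plane(n,u,v,z).round(4))
def crop(i,x,y,w,h): return cv2.resize(i[y:y+h,x:x+w],(380,290),interpolation=cv2.INTER_CUBIC)
im=np.vstack([np.hstack([crop(t,225,185,76,58),crop(t,353,178,76,58)]),np.hstack([crop(s,335,190,76,58),crop(s,230,155,76,58)])])
cv2.imwrite('pics/c.png',im[:,:,::-1])
E
```

```text
top lid pix (366, 185, 52, 52) center 0.5627486705780029 -0.19722333550453186 0.07384961098432541
scene lid pix (247, 169, 45, 35) center 0.5664040446281433 -0.18616226315498352 0.07493779063224792
top spice [0.7441 0.045  0.095 ]
top glassjar [ 0.5192 -0.4337  0.09  ]
top pot [0.5808 0.4015 0.076 ]
top green1 [ 0.7593 -0.1973  0.01  ]
top turq [ 0.6738 -0.389   0.01  ]
top green2 [ 0.3753 -0.2877  0.01  ]
top knob [ 0.5637 -0.1958  0.099 ]
top tip [0.5107 0.158  0.132 ]
top block [0.5074 0.1563 0.03  ]
scene spice [0.7396 0.0498 0.095 ]
scene glassjar [ 0.518  -0.4298  0.09  ]
scene pot [0.5678 0.4097 0.076 ]
scene knob [ 0.5683 -0.1854  0.099 ]
scene tip [0.5133 0.163  0.132 ]
scene green1 [ 0.7614 -0.1918  0.01  ]
```

View pics/c.png

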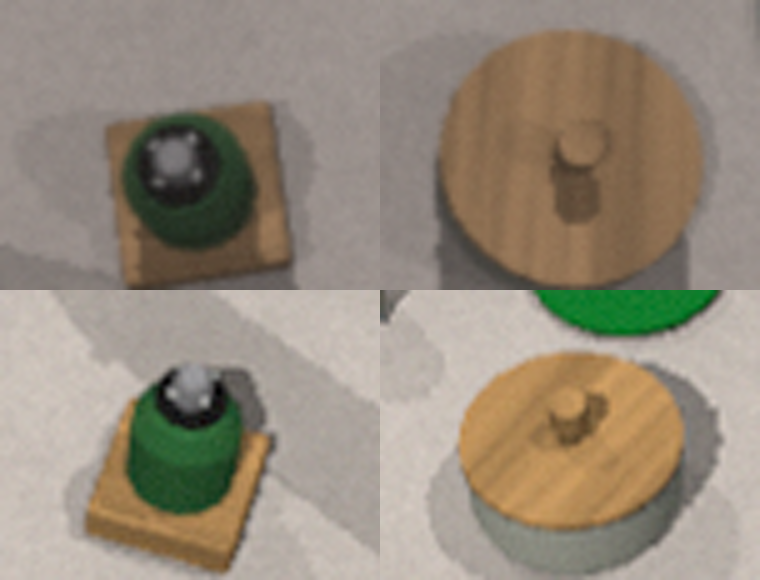

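The enlarged crops put the neck tip at top (259.8,216.6) and scene (373.8,207.6), and the knob top at top (393.6,207) and scene (267.8,177.6). The two cameras disagree by 5–11 mm in y, so I will check them against the robot base and the flat lids.

```bash
python3 - <<'E'
from m import *
for n in ['top','scene']:
    i=cv2.imread(f'pics/{n}0.png'); hs=cv2.cvtColor(i,cv2.COLOR_BGR2HSV)
    print(n,'base',proj(n,[0,0,0]),'tcp',proj(n,r.get_obs()['tcp_pos']),'roundtrip',proj(n,plane(n,268,178,.099)))
    m=cv2.inRange(hs,(40,120,40),(100,255,255))
    for c in cv2.findContours(m,cv2.RETR_EXTERNAL,cv2.CHAIN_APPROX_NONE)[0]:
        if cv2.contourArea(c)<300: continue
        P=np.array([plane(n,*p[0],.006)[:2] for p in cv2.convexHull(c)]); C,rad=cv2.minEnclosingCircle(P.astype(np.float32)); print(cv2.boundingRect(c),np.round(C,4),round(rad,4))
A=[('knob',.099,(393.6,207),(267.8,177.6)),('tip',.132,(259.8,216.6),(373.8,207.6))]
for a,z,p,q in A:
    print(a,plane('top',*p,z).round(4),plane('scene',*q,z).round(4))
    (o1,d1),(o2,d2)=ray('top',*p),ray('scene',*q)
    S=np.linalg.lstsq(np.c_[d1,-d2],o2-o1,rcond=None)[0]; print('tri',o1+S[0]*d1,o2+S[1]*d2)
    print([proj(n,plane('top',*p,z)) for n in ['scene']])
E
```

```text
top base [308.18217882 418.48742758] tcp [ 54.3500422  285.14242551] roundtrip [268. 178.]
(394, 257, 50, 50) [ 0.3746 -0.2873] 0.0703
(430, 158, 48, 47) [ 0.6765 -0.3895] 0.0719
(367, 128, 47, 45) [ 0.7627 -0.1977] 0.0715
scene base [395.84332289 119.22729553] tcp [546.75730273 203.27594405] roundtrip [268. 178.]
(210, 217, 46, 39) [ 0.758  -0.1971] 0.0741
(361, 210, 22, 24) [0.4756 0.1484] 0.0483
(182, 176, 44, 34) [ 0.6715 -0.3886] 0.0748
(259, 134, 41, 30) [ 0.3691 -0.2859] 0.0741
knob [ 0.5638 -0.1974  0.099 ] [ 0.5639 -0.1894  0.099 ]
tri [ 0.56428268 -0.19776926  0.09686089] [ 0.56147508 -0.19148347  0.09520452]
[array([265.79072583, 176.55472267])]
tip [0.509  0.1584 0.132 ] [0.5107 0.1644 0.132 ]
tri [0.50982621 0.15899286 0.12768619] [0.50782585 0.16324415 0.12792953]
[array([372.30623125, 206.36546508])]
```

```bash
python3 - <<'E'
from m import *
s=cv2.imread('pics/scene0.png');t=cv2.imread('pics/top0.png')
a=cv2.resize(s[80:150,350:440],(400,311),interpolation=cv2.INTER_CUBIC); b=cv2.resize(t[340:400,260:360],(400,240),interpolation=cv2.INTER_CUBIC)
c=np.zeros((311,800,3),np.uint8); c[:,:400]=a; c[:240,400:]=b; cv2.imwrite('pics/d.png',c)
E
```

```text
(no output)
```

View pics/d.png

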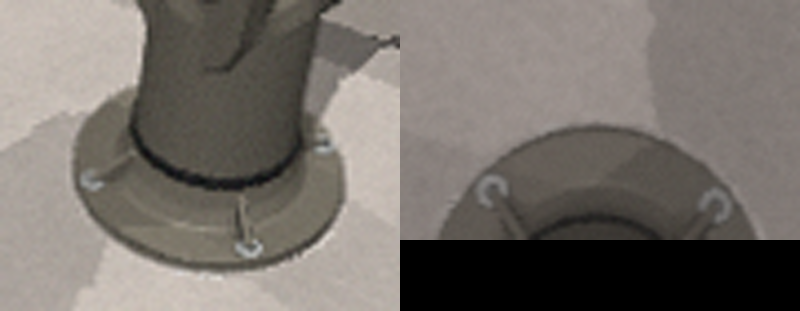

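The green lids agree across the cameras to about 5 mm. Both views show the base flange, with its lower edge at about scene (401,141) and its top edge at top (308,371), consistent with the calibration. Moving to above the knob now.

Request:
{"name": "play_rows", "arguments": {"targets": "-1 -0.029 -0.029 0 0;-1 -0.058 -0.058 0 0;-1 -0.087 -0.087 0 0;-1 -0.116 -0.116 0 0;-1 -0.145 -0.145 0 0;-1 -0.174 -0.174 0 0;-1 -0.203 -0.203 0 0;-1 -0.230 -0.232 0 0", "squeeze": 40}}

```text
clock: 0.77
tcp_pos: [0.4039, 0.2913, 0.2311]
orientation: [-0.721, -3.058, 0.0]
contact_force: [0.7, -0.5, -0.7]
grip_width: 0.0853
gripper_force: 0.0
```

Request:
{"name": "play_rows", "arguments": {"targets": "-1 -0.029 -0.029 0 0;-1 -0.058 -0.058 0 0;-1 -0.087 -0.087 0 0;-1 -0.116 -0.116 0 0;-1 -0.145 -0.145 0 0;-1 -0.174 -0.174 0 0;-1 -0.203 -0.203 0 0;-1 -0.230 -0.232 0 0"}}

```text
clock: 1.43
tcp_pos: [0.506, -0.0187, 0.2313]
orientation: [0.721, 3.058, 0.0]
contact_force: [0.8, 0.3, 0.4]
grip_width: 0.0853
gripper_force: 0.0
```

Request:
{"name": "play_rows", "arguments": {"targets": "-1 -0.029 -0.029 0.01 0;-1 -0.058 -0.058 0.03 0;-1 -0.087 -0.087 0.04 0;-1 -0.116 -0.116 0.06 0;-1 -0.130 -0.132 0.07 0;-1 -0.130 -0.132 0.07 0;-1 -0.130 -0.132 0.07 0"}}

```text
clock: 2.02
tcp_pos: [0.5621, -0.1948, 0.1599]
orientation: [-0.726, -3.054, 0.002]
contact_force: [0.4, -0.2, -0.1]
grip_width: 0.0853
gripper_force: 0.0
```

```bash
python3 - <<'E'
from m import *
o=r.get_obs(); print(o['clock'],o['tcp_pos'],o['orientation'],cv2.Rodrigues(o['orientation'])[0].round(4),o['joints'])
t=save('top','t1.png'); s=save('scene','s1.png')
p=o['tcp_pos']; print(proj('top',p),proj('scene',p))
def crop(i,u,v): x,y=u-38,v-29; return cv2.resize(i[y:y+58,x:x+76],(380,290),interpolation=cv2.INTER_CUBIC)
cv2.imwrite('pics/e.png',np.hstack([crop(t,393,205),crop(s,268,170)])[:,:,::-1])
E
```

```text
2.0167 [ 0.56206828 -0.19475365  0.15986812] [-7.25766314e-01 -3.05387659e+00  1.79640601e-03] [[-8.931e-01  4.499e-01 -2.900e-03]
 [ 4.499e-01  8.931e-01 -5.000e-04]
 [ 2.300e-03 -1.700e-03 -1.000e+00]] [-0.08136131  0.44623784  0.40648922  1.84100822 -0.21778726  0.90084365
  1.53017919]
[396.49195355 202.61402403] [265.30985875 163.99710054]
```

View pics/e.png

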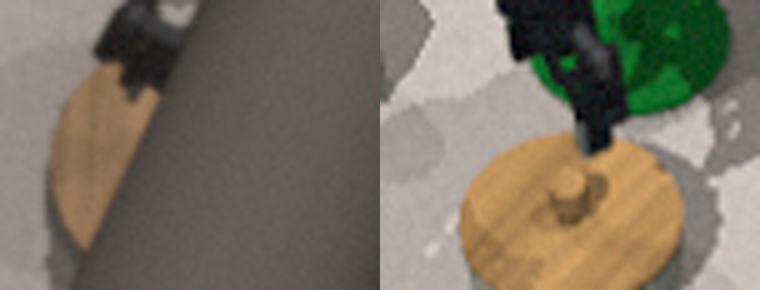

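The scene crop shows both fingers straddling the knob, with the right fingertip at about (273,171) and the knob at (268,178); in the top view the arm hides the knob. I'll descend and grip.

Request:
{"name": "play_rows", "arguments": {"targets": "-1 0 0 0.03 0;-1 0 0 0.06 0;-1 0 0 0.08 0;-1 0 0 0.093 0;-1 0 0 0.093 0"}}

```text
clock: 2.53
tcp_pos: [0.5619, -0.1904, 0.0663]
orientation: [-0.716, -3.055, -0.001]
contact_force: [-1.1, -0.4, -0.5]
grip_width: 0.0853
gripper_force: 0.0
```

Request:
{"name": "play_rows", "arguments": {"targets": "0 0 0 0 0;0.3 0 0 0 0;0.6 0 0 0 0;1 0 0 0 0;1 0 0 0 0;1 0 0 0 0;1 0 0 0 0"}}

```text
clock: 3.12
tcp_pos: [0.5638, -0.1928, 0.0694]
orientation: [0.72, 3.056, 0.001]
contact_force: [-0.9, 1.0, 5.5]
grip_width: 0.0247
gripper_force: 39.1
```

Request:
{"name": "play_rows", "arguments": {"targets": "1 0 0 -0.01 0;1 0 0 -0.025 0;1 0 0 -0.045 0;1 0 0 -0.06 0;1 0 0 -0.06 0"}}

```text
clock: 3.53
tcp_pos: [0.5652, -0.1936, 0.132]
orientation: [0.72, 3.052, 0.0]
contact_force: [0.7, -0.3, -1.6]
grip_width: 0.0245
gripper_force: 39.5
```

```bash
python3 - <<'E'
from m import *
o=r.get_obs(); print(o['clock'],o['tcp_pos'],o['contact_force'],o['moment'],o['grip_width'],o['gripper_force'])
t=save('top','t2.png'); s=save('scene','s2.png')
cv2.imwrite('pics/f.png',np.hstack([cv2.resize(i,(400,300)) for i in (t[110:290,270:510],s[100:280,150:390])])[:,:,::-1])
E
```

```text
3.5333 [ 0.56515182 -0.19362332  0.1319602 ] [ 0.72919279 -0.28930712 -1.59627094] [-0.03634795 -0.08413913  0.04593323] 0.02447976973722324 39.54696417669766
```

View pics/f.png

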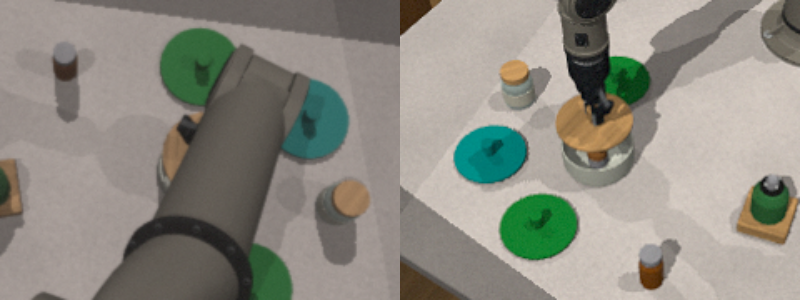

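The lid hangs level from the gripper, above the open dish in which the cap is just visible. I'll carry it to the free counter at about (0.54, −0.015).

Request:
{"name": "play_rows", "arguments": {"targets": "1 0.017 0.025 0 0;1 0.034 0.05 0 0;1 0.051 0.075 0 0;1 0.068 0.1 0 0;1 0.085 0.125 0 0;1 0.102 0.148 0 0;1 0.102 0.148 0 0;1 0.102 0.148 0 0"}}

```text
clock: 4.3
tcp_pos: [0.537, -0.0125, 0.1272]
orientation: [-0.713, -3.057, 0.0]
contact_force: [0.3, -1.1, -1.4]
grip_width: 0.0247
gripper_force: 39.6
```

Request:
{"name": "play_rows", "arguments": {"targets": "1 0 0 0.03 0;1 0 0 0.06 0;1 0 0 0.085 0;1 0 0 0.1 0;1 0 0 0.107 0;1 0 0 0.107 0;1 0 0 0.107 0"}}

```text
clock: 4.88
tcp_pos: [0.5381, -0.0158, 0.0214]
orientation: [-0.723, -3.057, 0.001]
contact_force: [1.0, -0.5, -0.7]
grip_width: 0.0248
gripper_force: 39.6
```

Request:
{"name": "play_rows", "arguments": {"targets": "1 0 0 0.002 0;1 0 0 0.004 0;1 0 0 0.005 0;1 0 0 0.005 0"}}

```text
clock: 5.22
tcp_pos: [0.5383, -0.0146, 0.0167]
orientation: [0.72, 3.057, 0.001]
contact_force: [-0.2, -0.7, -0.3]
grip_width: 0.0248
gripper_force: 39.6
```

```bash
python3 - <<'E'
from m import *
for k in range(3):
    r.grab_frame('top'); o=r.get_obs(); print(o['clock'],o['tcp_pos'],o['contact_force'],o['moment'],o['gripper_force'])
E
```

```text
5.2667 [ 0.53820774 -0.01460097  0.01664994] [-0.28529718  0.79331977 -0.7159115 ] [ 0.01820544 -0.03525538  0.03312166] 39.611426753690466
5.3167 [ 0.53818886 -0.01465752  0.01661492] [-0.20615798 -0.87145707 -1.18542676] [0.01765261 0.05489804 0.01594636] 39.61178567726165
5.3667 [ 0.53814053 -0.0146559   0.0165688 ] [ 0.30133874 -0.46527426 -1.5929739 ] [0.01120286 0.03354946 0.03430612] 39.611830461071804
```

Weight is still carried; a little lower, then release.

Request:
{"name": "play_rows", "arguments": {"targets": "1 0 0 0.001 0;1 0 0 0.002 0;1 0 0 0.002 0;1 0 0 0.002 0"}}

```text
clock: 5.7
tcp_pos: [0.5382, -0.0146, 0.0163]
orientation: [0.721, 3.058, 0.002]
contact_force: [-7.8, 1.2, 22.5]
grip_width: 0.0244
gripper_force: 41.9
```

Request:
{"name": "play_rows", "arguments": {"targets": "1 0 0 -0.001 0;0.6 0 0 -0.001 0;0.2 0 0 -0.001 0;-0.2 0 0 -0.001 0;-0.6 0 0 -0.001 0;-1 0 0 -0.001 0;-1 0 0 -0.001 0;-1 0 0 -0.001 0"}}

```text
clock: 6.37
tcp_pos: [0.538, -0.0148, 0.0151]
orientation: [-0.72, -3.058, 0.0]
contact_force: [-0.1, -0.9, -0.9]
grip_width: 0.0853
gripper_force: 0.0
```

Request:
{"name": "play_rows", "arguments": {"targets": "-1 0 0 -0.03 0;-1 0 0 -0.07 0;-1 0 0 -0.11 0;-1 0 0 -0.15 0;-1 0 0 -0.19 0;-1 0.03 0 -0.21 0;-1 0.07 0 -0.21 0;-1 0.1 0 -0.21 0"}}

```text
clock: 7.03
tcp_pos: [0.4475, 0.0306, 0.2264]
orientation: [0.721, 3.056, 0.003]
contact_force: [-0.1, 0.6, -0.4]
grip_width: 0.0855
gripper_force: 0.0
```

```bash
python3 - <<'E'
from m import *
o=r.get_obs(); print(o['clock'],o['tcp_pos'],o['contact_force'],o['gripper_force'])
t=save('top','t3.png'); s=save('scene','s3.png')
def crop(i,u,v,w,h,W,H): x,y=u-w//2,v-h//2; return cv2.resize(i[y:y+h,x:x+w],(W,H),interpolation=cv2.INTER_CUBIC)
a=np.vstack([np.hstack([crop(t,391,212,76,58,380,290),crop(s,268,190,76,58,380,290)]),np.hstack([crop(t,340,210,200,153,380,290),crop(s,320,200,200,153,380,290)])])
cv2.imwrite('pics/g.png',a[:,:,::-1])
E
```

```text
7.0333 [0.44746345 0.03055149 0.22644676] [-0.14478579  0.60386598 -0.40560118] 0.0
```

View pics/g.png

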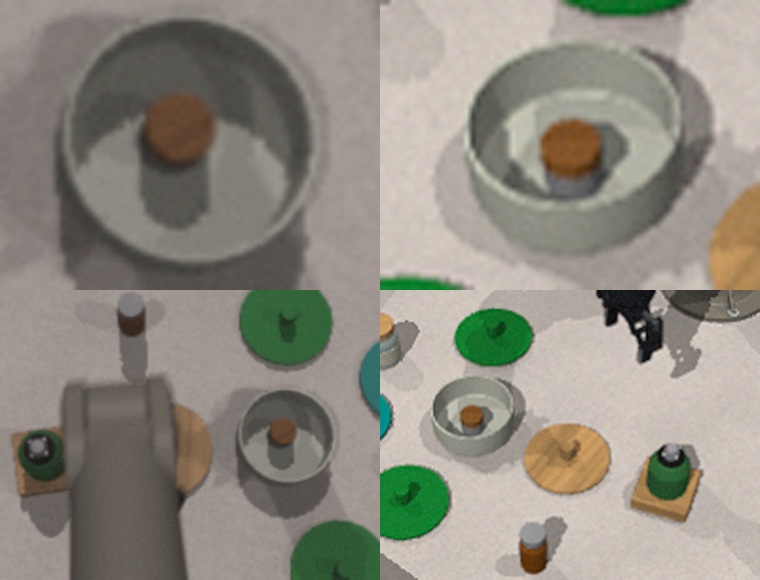

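The lid now lies flat between the dish and the bottle, and the cap stands upright in the dish, at about (389,208) in the top view and (268,190) in the scene view. I'll use the lid's known pose to correct the cameras' bias.

```bash
python3 - <<'E'
from m import *
def circ(n,roi,z,lo,hi,i):
    hs=cv2.cvtColor(i,cv2.COLOR_BGR2HSV); x,y,w,h=roi; m=np.zeros(hs.shape[:2],np.uint8); m[y:y+h,x:x+w]=cv2.inRange(hs[y:y+h,x:x+w],lo,hi)
    c=max(cv2.findContours(m,cv2.RETR_EXTERNAL,cv2.CHAIN_APPROX_NONE)[0],key=cv2.contourArea)
    P=np.array([plane(n,*p[0],z)[:2] for p in cv2.convexHull(c)]).astype(np.float32); C,R=cv2.minEnclosingCircle(P)
    M=cv2.moments(c); print(n,z,cv2.boundingRect(c),np.round(C,4),round(R,4),'mom',plane(n,M['m10']/M['m00'],M['m01']/M['m00'],z).round(4))
T=cv2.imread('pics/t3.png'); S=cv2.imread('pics/s3.png')
circ('top',(370,190,40,40),.046,(0,90,50),(22,255,255),T)
circ('scene',(255,175,26,26),.046,(0,150,50),(22,255,255),S)
circ('scene',(290,190,53,40),.012,(8,75,60),(24,255,255),S)
# green block rim, dish rim bright etc: dish top view
for n,i,roi in [('top',T,(355,175,70,70)),('scene',S,(240,155,70,60))]:
    print(n,'dish rim c', plane(n,*((391-.4,211-.4) if n=='top' else (267.0,181.5)),.058).round(4))
# expected pixels of lid known pose
print(proj('scene',[.5382,-.0146,.012]),proj('scene',[.5382,-.0146,.046]))
E
```

```text
top 0.046 (382, 202, 14, 14) [ 0.5715 -0.1915] 0.0204 mom [ 0.5713 -0.191   0.046 ]
scene 0.046 (262, 185, 12, 11) [ 0.5735 -0.1871] 0.0219 mom [ 0.5742 -0.1867  0.046 ]
scene 0.012 (296, 195, 45, 35) [ 0.5389 -0.0137] 0.0749 mom [ 0.5404 -0.0133  0.012 ]
top dish rim c [ 0.5622 -0.1959  0.058 ]
scene dish rim c [ 0.5527 -0.2044  0.058 ]
[318.04867853 211.63074886] [318.09847281 205.39141808]
```

Request:
{"name": "play_rows", "arguments": {"targets": "-0.4 -0.033 -0.022 0 0;-0.4 -0.066 -0.044 0 0;-0.4 -0.099 -0.066 0 0;-0.4 -0.132 -0.088 0 0;-0.4 -0.165 -0.11 0 0;-0.4 -0.198 -0.132 0 0;-0.4 -0.21 -0.141 0.02 0;-0.4 -0.21 -0.141 0.04 0"}}

```text
clock: 7.8
tcp_pos: [0.5755, -0.1962, 0.1857]
orientation: [0.728, 3.051, -0.005]
contact_force: [-0.6, 0.5, -0.7]
grip_width: 0.0596
gripper_force: 0.0
```

Request:
{"name": "play_rows", "arguments": {"targets": "-0.4 0 0 0.02 0;-0.4 0 0 0.05 0;-0.4 0 0 0.07 0;-0.4 0 0 0.07 0"}}

```text
clock: 8.13
tcp_pos: [0.5707, -0.1894, 0.1108]
orientation: [-0.719, -3.05, 0.001]
contact_force: [-1.2, 0.5, 0.2]
grip_width: 0.0598
gripper_force: 0.0
```

Request:
{"name": "play_rows", "arguments": {"targets": "-0.4 0 0 0.03 0;-0.4 0 0 0.06 0;-0.4 0 0 0.085 0;-0.4 0 0 0.1 0;-0.4 0 0 0.1 0"}}

```text
clock: 8.55
tcp_pos: [0.5721, -0.1897, 0.0131]
orientation: [-0.719, -3.054, 0.0]
contact_force: [0.5, 0.5, -0.6]
grip_width: 0.06
gripper_force: 0.0
```

Request:
{"name": "play_rows", "arguments": {"targets": "-0.2 0 0 0 0;0 0 0 0 0;0.2 0 0 0 0;0.5 0 0 0 0;0.5 0 0 0 0;0.5 0 0 0 0", "squeeze": 20}}

```text
clock: 9.05
tcp_pos: [0.5749, -0.1907, 0.0172]
orientation: [0.72, 3.055, -0.0]
contact_force: [-0.7, -1.1, 7.7]
grip_width: 0.0404
gripper_force: 20.8
```

Gripped at 40 mm. I'll open a little, turn 90° and close again so the other axis is centred too.

Request:
{"name": "play_rows", "arguments": {"targets": "-0.3 0 0 0 0;-0.3 0 0 0 0;-0.3 0 0 0 0;-0.3 0 0 0 -0.12;-0.3 0 0 0 -0.24;-0.3 0 0 0 -0.36;-0.3 0 0 0 -0.48;-0.3 0 0 0 -0.6"}}

```text
clock: 9.72
tcp_pos: [0.5733, -0.1899, 0.0152]
orientation: [0.225, -3.133, -0.0]
contact_force: [0.0, -0.4, 0.3]
grip_width: 0.0558
gripper_force: 0.0
```

Request:
{"name": "play_rows", "arguments": {"targets": "-0.3 0 0 0 -0.12;-0.3 0 0 0 -0.24;-0.3 0 0 0 -0.36;-0.3 0 0 0 -0.48;-0.3 0 0 0 -0.6;-0.3 0 0 0 -0.72;-0.3 0 0 0 -0.84;-0.3 0 0 0 -0.97"}}

```text
clock: 10.38
tcp_pos: [0.5732, -0.1899, 0.0152]
orientation: [1.653, -2.671, -0.0]
contact_force: [0.2, 0.2, -1.0]
grip_width: 0.0557
gripper_force: 0.0
```

Request:
{"name": "play_rows", "arguments": {"targets": "-0.1 0 0 0 0;0 0 0 0 0;0.2 0 0 0 0;0.5 0 0 0 0;0.5 0 0 0 0;0.5 0 0 0 0", "squeeze": 80}}

```text
clock: 10.88
tcp_pos: [0.5734, -0.1901, 0.0156]
orientation: [1.642, -2.678, 0.0]
contact_force: [-2.5, 0.2, 5.3]
grip_width: 0.039
gripper_force: 80.3
```

Request:
{"name": "play_rows", "arguments": {"targets": "0.5 0 0 -0.02 0;0.5 0 0 -0.05 0;0.5 0 0 -0.09 0;0.5 0 0 -0.13 0;0.5 0 0 -0.17 0;0.5 0 0 -0.19 0;0.5 0 0 -0.19 0;0.5 0 0 -0.19 0"}}

```text
clock: 11.55
tcp_pos: [0.5741, -0.1899, 0.2063]
orientation: [-1.643, 2.676, -0.003]
contact_force: [0.2, 0.3, -2.3]
grip_width: 0.0389
gripper_force: 80.5
```

```bash
python3 - <<'E'
from m import *
o=r.get_obs(); R=cv2.Rodrigues(o['orientation'])[0]; print(o['clock'],o['tcp_pos'],o['grip_width'],R.round(4),o['joints'])
for B in [(.509,.161)]: print((R.T@(np.array([*B,.19])-o['tcp_pos'])).round(4))
t=cv2.imread('pics/top0.png'); s=cv2.imread('pics/scene0.png'); s3=cv2.imread('pics/s3.png')
# neck: green shoulder/black ring measurement: green body mask, and bright neck blob
for n,i,roi in [('top',t,(245,203,35,32)),('scene',s,(355,198,35,25)),('scene',s3,(355,198,35,25))]:
    x,y,w,h=roi; g=cv2.cvtColor(i,cv2.COLOR_BGR2HSV)[y:y+h,x:x+w]
    k=cv2.inRange(g,(0,0,0),(180,255,75 if n=='scene' else 48)); 
    b=cv2.inRange(g,(0,0,90),(180,60,255))&cv2.inRange(cv2.GaussianBlur(g,(0,0),1)[:,:,2],0,255)
    nl,lab,st,ce=cv2.connectedComponentsWithStats(b); 
    print(n,[(st[j].tolist(),(ce[j]+[x,y]).round(1).tolist()) for j in range(1,nl) if st[j,4]<150 and st[j,4]>8])
    gm=cv2.inRange(g,(40,90,20),(90,255,255)); ys,xs=np.nonzero(gm); print('green bbox',xs.min()+x,xs.max()+x,ys.min()+y,ys.max()+y)
E
```

```text
11.55 [ 0.57410701 -0.18994946  0.20626178] 0.03889657108103734 [[-4.524e-01 -8.918e-01  2.500e-03]
 [-8.918e-01  4.524e-01 -5.000e-04]
 [-7.000e-04 -2.400e-03 -1.000e+00]] [ 0.24312286  0.3857694  -0.03452637  1.75625759  0.01540149  0.9972965
  2.87490209]
[-0.2835  0.2169  0.0159]
top [([10, 9, 9, 8, 46], [259.3, 215.5])]
green bbox 264 272 221 227
scene []
green bbox 361 382 209 222
scene []
green bbox 361 382 209 222
```

Request:
{"name": "play_rows", "arguments": {"targets": "0.5 -0.03 0.022 0 0;0.5 -0.06 0.045 0 0;0.5 -0.09 0.068 0 0;0.5 -0.12 0.09 0 0;0.5 -0.15 0.113 0 0;0.5 -0.18 0.136 0 0;0.5 -0.21 0.158 0 0;0.5 -0.24 0.181 0 0"}}

```text
clock: 12.22
tcp_pos: [0.5185, 0.1072, 0.2031]
orientation: [1.642, -2.674, -0.002]
contact_force: [1.0, -0.1, -1.1]
grip_width: 0.0389
gripper_force: 80.6
```

Request:
{"name": "play_rows", "arguments": {"targets": "0.5 -0.025 0.02 0 0;0.5 -0.044 0.034 0 0;0.5 -0.044 0.034 0.01 0;0.5 -0.044 0.034 0.03 0;0.5 -0.044 0.034 0.035 0;0.5 -0.044 0.034 0.035 0;0.5 -0.044 0.034 0.035 0"}}

```text
clock: 12.8
tcp_pos: [0.5094, 0.1596, 0.1693]
orientation: [1.642, -2.675, -0.001]
contact_force: [0.7, 0.1, -0.3]
grip_width: 0.0391
gripper_force: 80.6
```

```bash
python3 - <<'E'
from m import *
t=save('top','t4.png'); s=save('scene','s4.png'); o=r.get_obs(); p=o['tcp_pos']
print(o['clock'],p,o['joints'][6],o['grip_width'],plane('top',259.3,215.5,.13).round(4),plane('scene',373.4,207.2,.132).round(4))
for n in('top','scene'): print(n,'cap top',proj(n,[p[0],p[1],p[2]+.0304]),'mouth',proj(n,p-[0,0,.0096]),'tip',proj(n,[.511,.161,.132]),'foot',proj(n,[.511,.161,.112]))
def crop(i,u,v): x,y=u-38,v-29; return cv2.resize(i[y:y+58,x:x+76],(400,305),interpolation=cv2.INTER_CUBIC)
cv2.imwrite('pics/h.png',np.hstack([crop(t,262,216),crop(s,371,205)])[:,:,::-1])
E
```

```text
12.9 [0.51030518 0.16006619 0.17059679] 2.175299706378015 0.03923489411279323 [0.5123 0.1602 0.13  ] [0.51   0.1626 0.132 ]
top cap top [255.62902648 210.75375708] mouth [257.75153105 213.92102628] tip [258.87159501 215.80402139] foot [259.83656926 217.24052433]
scene cap top [374.77151932 192.64758108] mouth [373.49479043 201.03709676] tip [372.76433166 207.18940854] foot [372.1603841  211.12677227]
```

View pics/h.png

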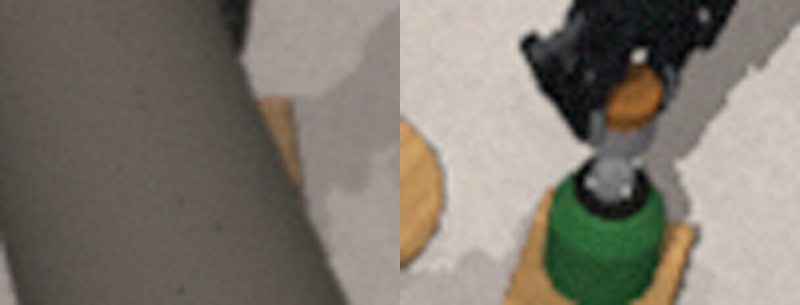

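The scene crop shows the cap held upright just above the neck, with its right edges within about 1 px of prediction and the neck tip at about (373,207). I'll descend gently and watch the lateral force.

Request:
{"name": "play_rows", "arguments": {"targets": "0.5 0 0 0.01 0;0.5 0 0 0.02 0;0.5 0 0 0.028 0;0.5 0 0 0.034 0;0.5 0 0 0.036 0;0.5 0 0 0.036 0;0.5 0 0 0.036 0"}}

```text
clock: 13.48
tcp_pos: [0.51, 0.1605, 0.1342]
orientation: [1.645, -2.676, -0.0]
contact_force: [0.4, -0.5, -1.5]
grip_width: 0.0394
gripper_force: 80.6
```

```bash
python3 - <<'E'
from m import *
for k in range(4):
    r.grab_frame('top'); o=r.get_obs(); print(o['clock'],o['tcp_pos'],o['contact_force'].round(2),o['moment'].round(3),o['gripper_force'])
E
```

```text
13.5333 [0.51014581 0.16060866 0.13449375] [-0.26 -0.36  0.47] [-0.01  -0.009 -0.013] 80.59472143650055
13.5833 [0.51023488 0.16064955 0.13465894] [-0.04  0.35 -0.57] [-0.035 -0.001  0.   ] 80.5944218672812
13.6333 [0.51022537 0.16064039 0.13470412] [-0.45  0.37 -0.58] [-0.029  0.002 -0.058] 80.59462755918503
13.6833 [0.51022128 0.16060825 0.13469023] [ 0.13  0.1  -0.69] [-0.056 -0.008  0.007] 80.59467991814017
```

Aligned with no side load. Now I'll press.

Request:
{"name": "play_rows", "arguments": {"targets": "0.5 0 0 0.002 0;0.5 0 0 0.004 0;0.5 0 0 0.006 0;0.5 0 0 0.008 0;0.5 0 0 0.008 0;0.5 0 0 0.008 0"}}

```text
clock: 14.18
tcp_pos: [0.51, 0.1609, 0.1266]
orientation: [-1.645, 2.676, 0.0]
contact_force: [-1.8, 0.0, 2.3]
grip_width: 0.0392
gripper_force: 80.8
```

Request:
{"name": "play_rows", "arguments": {"targets": "0.5 0 0 0.001 0;0.5 0 0 0.003 0;0.5 0 0 0.005 0;0.5 0 0 0.006 0;0.5 0 0 0.006 0;0.5 0 0 0.006 0"}}

```text
clock: 14.68
tcp_pos: [0.5097, 0.1604, 0.1203]
orientation: [1.645, -2.676, -0.0]
contact_force: [-2.1, -0.2, 2.5]
grip_width: 0.039
gripper_force: 81.2
```

Request:
{"name": "play_rows", "arguments": {"targets": "0.5 0 0 0.001 0;0.5 0 0 0.002 0;0.5 0 0 0.002 0;0.5 0 0 0.002 0"}}

```text
clock: 15.02
tcp_pos: [0.5098, 0.1604, 0.1187]
orientation: [1.645, -2.676, 0.0]
contact_force: [-3.9, 0.2, 8.2]
grip_width: 0.0393
gripper_force: 81.7
```

```bash
python3 - <<'E'
from m import *
F=[]
for k in range(6):
    s=r.grab_frame('scene'); o=r.get_obs(); F.append(o['contact_force'])
print(o['clock'],o['tcp_pos'],np.mean(F,0).round(2),o['gripper_force'])
cv2.imwrite('pics/i.png',np.hstack([cv2.resize(s[176:234,333:409],(400,305),interpolation=cv2.INTER_CUBIC),cv2.resize(s[100:280,200:436],(400,305))])[:,:,::-1])
E
```

```text
15.3167 [0.50976281 0.16044615 0.11874635] [-3.62  0.16  7.89] 81.6604315303266
```

View pics/i.png

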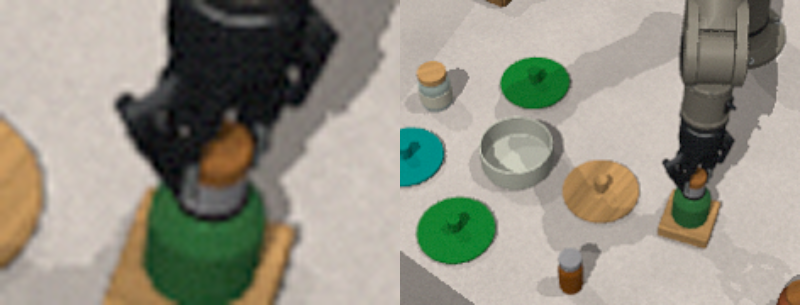

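The cap now sits over the neck, with its skirt down on the ring. The push is about 8 N with the mouth roughly 3 mm below the free ring, which fits a clicked cap.

```bash
python3 -c "
from bench import r
print(r.hand_in())"
```

```text
the job is handed in; nothing more can be done
None
```

I handed the job in at about 15 s: the lid lies flat on the counter clear of the dish, and the cap appears clicked onto the bottle neck and is still gripped and pressed at about 8 N. The hand-in returned no verdict; I inferred the click from the push force and the cap's height.

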